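# Click the yellow highlighter cassette onto the display rail

## Task

Restock the highlighter display: pick up the cassette of yellow highlighters, stand it on the open end of the blue rail, and slide it along under the rail's lips until it is fully home and the two orange rollers snap into the notches of its foot. Let go of it there, upright, and leave the pink and the green cassettes where they stand.

Things in the scene. Friction and masses are not known exactly. Their poses are not given: they have to be found in the camera images.
- yellow_cassette (a point): Centre (38 mm up) of the loose cassette to load: yellow highlighters in a white holder on a yellow foot, 76 mm tall, 0.2 kg. x runs along the foot, z up; half a turn makes no difference. Foot 90 (x) by 70 (y) by 8 mm thick, rounded corners, an 18 mm wide notch midway along each long side. Above it a block 66 (x) by 40 mm (y): grasp it across the 40 mm, best 5 to 10 mm above here.
- pink_cassette (a point): Centre (38 mm up) of the pink cassette, the yellow one's shape with pink highlighters and foot. A bystander: leave it where it stands.
- green_cassette (a point): Centre (38 mm up) of the green cassette, the yellow one's shape with green highlighters and foot. A bystander: leave it where it stands.
- rail_entry (a point): Where the cassette's centre belongs when set down on the open end of the rail's 6 mm thick grey floor plate: 44 mm above the table, 180 mm before the home place, axes as the rail's. Up to 15 mm off to either side or 10 degrees askew is still led in: from 45 mm ahead of here blue guide walls, 20 mm high, narrow from 114 to 74 mm apart over 60 mm.
- dock: The fixed blue rail. Origin on the table under the home centre; x is the sliding direction, z up. Channel from x = -75 mm to an end stop 3 mm past home, 74 mm wide; foot play 2 mm a side, 4 mm in height. Lips 60 mm apart, top 21 mm above the table: keep fingertips above. Two sprung orange rollers at x = 0 give way to a 3 to 12 N push. Slide it held (up to 3 mm off the plate) or push its end.
Things that resemble listed ones, but are neither listed nor needed, are in the scene too. What is shaped like the part that bears yellow_cassette but purple is not meant.

How it is judged:
By the outcome, as a careful person would: the job done as asked, in the order asked, and still so for the second after the job is handed in, with the robot touching nothing.
It also fails if it takes over 48 s, if anything falls off the work surface, if the arm or the gripper's body presses on something with over 40 N, if the wrist force passes 120 N, or if a joint passes its speed limit or range.

## Robot

A 6-joint arm with a two-finger parallel gripper is mounted at the origin on the work surface. World frame = base frame: x ahead of the robot, y to its left, z up, the work surface at z = 0. Lengths are in m, angles in degrees, forces in N, time in s.
With the tool pointing down it reaches from about 0.3 to 0.75 m from the base axis. Payload 8.5 kg.
Tool frame: the origin (TCP) lies on the centre line of the jaws, within the pads' length; the fingertips stand 17 mm ahead of it and the grasp point (between the pads) lies 2 mm behind it; z points along the fingers, y is the direction in which the jaws open and shut (so a half turn about z gives the same grasp; the last joint's range is limited). The gripper opens to 85 mm and grips with 20 to 120 N. Pads are 22 mm wide; open, the fingers measure 114 mm over their backs; the gripper's body (76 mm by 85 mm) begins 54 mm behind the grasp point. The pads swing forward as they close: fully open they stand 13 mm farther back than shut.
Start: joints at [56.992, 21.807, 74.336, -0, 83.858, -12.336], TCP at [0.194, 0.515, 0.248] pointing down, gripper open.
Joint ranges: [-178.18, 178.18], [-50.72, 133.34], [12.68, 142.11], [-81.47, 261.47], [9.98, 163.14], [-165.26, 165.26]. Speed limits (degrees/s): [136.94, 136.94, 180, 180, 180, 180].

## Interface

Orientations are given as a 3x3 rotation matrix whose columns are the frame's x, y, z axes.
In Python, from rig import env, imaging, close_job gives the robot as it stands.
- The arm moves only by the tool step_arm, never from a script. Its argument "steps" is one flat list of numbers, 7 for each row, row after row: the opening, from 0 (shut) to 1 (fully open), then the shift along the tool's x, y, z as a fraction of full scale, then the turn, a rotation vector about the tool's x, y, z as a fraction of full scale. A call has 1 to 10 rows; each row is the pose to reach, as a shift and turn from the pose commanded when the call began, along the tool's axes at that moment; what a row does not reach only later rows make up. Full scale, the value 1, is 0.3 m for a shift and 45 degrees for a turn. A row lasts 1/10 s, in which the tool goes at most 50 mm and 8.59 degrees, less where a joint would pass 70% of its speed; a pose out of reach is approached as far as the arm can. A call with a number of a shift or a turn outside -1 to 1 is refused whole. A call with a gripper value outside its range is refused whole. The fingers move at their own pace and stop on an object; "grip_force" is the grip in N (left out, the last holds). Time passes only in rows, so rows that repeat a pose let the fingers close. It gives the time, the measured TCP pose, the force and the opening at its end, in the units of the state.
- env.observe(): the state, without advancing time (a new reading comes with each control period).
- imaging.get_image(name): name is "scene" or "top" or "wrist"; returns (picture, depth): 420x560x3 uint8, blue, green, red; 420x560 float32, m along the optical axis (not along the pixel's ray), 0 where there is no reading.
- imaging.get_calibration(name): a dict with "camera_matrix" (3x3 intrinsics, pixels), "world_from_camera" (4x4, takes a point from camera to world coordinates). Camera axes: x right, y down, z forward; pixel columns grow to the right and rows downward; lengths in m; the calibration is good to about 2 mm. A picture is of the moment at which its call begins: read the wrist's pose just before it. get_calibration takes no time and is no camera call; for the wrist camera it gives the pose at the moment of the call.
- close_job(): hands the job in, once; it reports no verdict.
Trained networks look in the newest picture that a camera, given by its name, has taken for a name from the list of things; names that differ only in an ending like _2 or _b are one class to them, and where a whole thing is asked for, a point or a joint stands for the part that bears it (a point fixed in the world has none). Each returns a list of dicts, best first, with "score" (0 to 1); they miss things now and then, are a little off and sometimes report something else, mostly with a low value. They report only what shows in the picture. A call takes as long as a camera call. They do not tell look-alikes from the thing itself.
- imaging.spot_in(camera, target): "pixel" ([column, row] in pixels, amid what is visible of it).
- imaging.regions_of(camera, target): "mask" (420x560 bool, what is visible of it) and "pixel" ([column, row] in pixels, amid what is visible of it).
- imaging.pinpoint(camera, target): "pixel" ([column, row] in pixels: a listed point, or the origin of a listed thing).
The state is a dict: "time_s": time; "q": joint angles; "qvel": joint speeds; "joint_efforts": joint torques, N m; "position": TCP position; "tool_rot": TCP orientation; "ft_force": force on the tool from outside, world axes, zero at the start; "wrist_torque": the same for the moment, N m; "grip_width": finger opening in m.
Only numpy, scipy, OpenCV 4.12 (cv2) and the standard library are available. Lean on these libraries where they do the work, as an engineer would, in place of code of your own. Each camera call takes 0.05 s, during which the arm holds its last target.

## Working session

There is one attempt and no reset: what is moved stays moved. The work goes in short steps, Python scripts to look and compute and a tool call to move; the robot and the scene stay as the last step left them, time stands still between calls to the robot, and variables do not carry over. Pictures are saved under pics/ and viewed, and the job is handed in when it is done.

Besides the shell and the picture viewer there is one more tool, called as name(argument=value, ...) on one line, values as JSON. step_arm: Moves the arm, as the interface text tells. Shift numbers are shares of 0.3 m and turn numbers shares of 45 degrees, none past 1 either way. Its arguments: {"type":"object","properties":{"steps":{"type":"array","items":{"type":"number"}},"grip_force":{"type":"number"}},"required":["steps"]}

```bash
mkdir -p pics; ls
python3 - <<'E'
from rig import env, imaging
import cv2,pickle
s=env.observe(); print(s['time_s'],s['position'],s['tool_rot'],s['ft_force'],s['grip_width'])
out={}
for c in ['top','scene']:
    im,d=imaging.get_image(c); cv2.imwrite(f'pics/{c}0.png',im)
    out[c]=(im,d,imaging.get_calibration(c))
    for t in ['yellow_cassette','dock','rail_entry','pink_cassette']:
        r=imaging.pinpoint(c,t); print(c,t,[(round(x['score'],2),x['pixel']) for x in r[:4]])
pickle.dump(out,open('o.pkl','wb'))
print(env.observe()['time_s'])
E
```

```text
pics
0.0 [0.19401233 0.51436228 0.24772749] [[-9.35619194e-01  3.53010028e-01 -8.02567575e-04]
 [ 3.53010790e-01  9.35618479e-01 -1.20202359e-03]
 [ 3.26570672e-04 -1.40795136e-03 -9.99998956e-01]] [-0.85250274 -0.4929656  -0.59171138] 0.08535308063968072
top yellow_cassette [(0.83, [156.3, 198.0]), (0.78, [118.1, 286.0]), (0.62, [221.3, 184.8]), (0.52, [391.8, 182.8])]
top dock [(0.8, [391.4, 181.8])]
top rail_entry [(0.94, [311.7, 175.1]), (0.46, [156.1, 200.7])]
top pink_cassette [(0.65, [420.6, 269.4])]
scene yellow_cassette [(0.7, [320.1, 215.4]), (0.68, [348.5, 137.7]), (0.67, [366.6, 188.9]), (0.24, [260.5, 252.8])]
scene dock [(0.61, [192.6, 298.2])]
scene rail_entry [(0.84, [259.5, 254.0])]
scene pink_cassette [(0.96, [142.4, 236.0]), (0.73, [366.6, 190.5]), (0.56, [302.7, 166.1])]
0.5
```

View pics/top0.png

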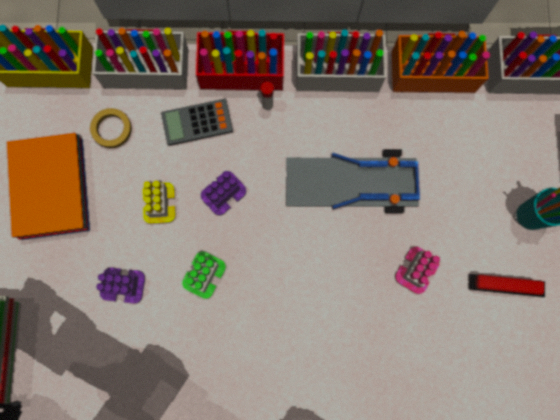

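View pics/scene0.png

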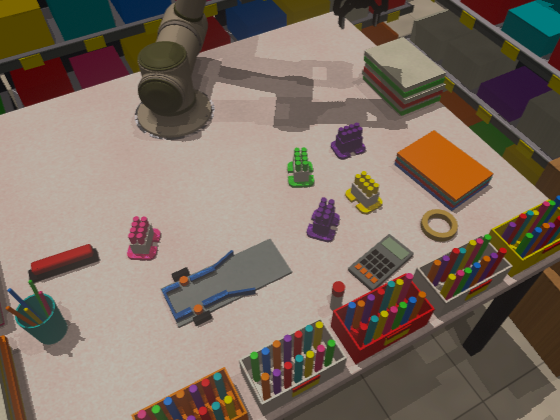

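The top view shows the yellow cassette at about (158,202). The rail's open end is at (287,182) and its orange rollers at (393,161) and (394,199). Both purple cassettes are decoys. Next I'll measure these.

```bash
cat > h.py <<'E'
import numpy as np,cv2,pickle
def cloud(d,cal):
    K=cal['camera_matrix'];T=cal['world_from_camera']
    v,u=np.mgrid[:d.shape[0],:d.shape[1]]
    P=np.stack([(u-K[0,2])/K[0,0]*d,(v-K[1,2])/K[1,1]*d,d],-1)
    return P@T[:3,:3].T+T[:3,3]
E
python3 - <<'E'
from h import *
o=pickle.load(open('o.pkl','rb'))
for c in ['top','scene']:
    im,d,cal=o[c]; T=cal['world_from_camera'];print(c,np.round(T,3).tolist())
    W=cloud(d,cal); hsv=cv2.cvtColor(im,cv2.COLOR_BGR2HSV); H,S,V=[hsv[...,i].astype(int) for i in range(3)]
    roi=np.zeros(d.shape,bool)
    if c=='top': roi[170:235,135:185]=1
    else: roi[165:215,340:390]=1
    def rep(n,m):
        p=W[m&(d>0)]; print(n,len(p))
        if len(p)<5:return
        r=cv2.minAreaRect((p[:,:2]*1000).astype(np.float32)); print('  med',np.round(np.median(p,0),4),'rect',np.round(r[0],1),np.round(r[1],1),round(r[2],1),'z',np.round(np.percentile(p[:,2],[2,50,98]),4))
    Y=roi&(H>20)&(H<38)&(S>110)&(V>70)
    rep('yellow foot',Y&(W[...,2]<0.02)); rep('yellow top',Y&(W[...,2]>0.05)); rep('all>30mm',roi&(W[...,2]>0.03))
    if c=='top':
        r2=np.zeros_like(roi); r2[145:218,275:425]=1
    else:
        r2=np.zeros_like(roi); r2[235:330,155:295]=1
    B=r2&(H>100)&(H<125)&(S>130); rep('blue',B)
    O=r2&(H>3)&(H<18)&(S>140)
    n,l,st,ce=cv2.connectedComponentsWithStats(O.astype(np.uint8))
    for i in range(1,n):
        if st[i,4]>8: rep('orange %s'%ce[i].round(1),l==i)
    G=r2&(S<70)&(V<160)&(W[...,2]>0.003)&(W[...,2]<.012); rep('plate',G)
E
```

```text
top [[0.01, -0.984, 0.179, 0.322], [-1.0, -0.011, -0.005, 0.061], [0.006, -0.179, -0.984, 1.141], [0.0, 0.0, 0.0, 1.0]]
yellow foot 489
  med [0.5448 0.2959 0.008 ] rect [572.  315.2] [98.8 70.1] 4.6 z [-0.0014  0.008   0.0167]
yellow top 489
  med [0.5679 0.3162 0.0747] rect [567.4 315.6] [64.3 35.8] 3.8 z [0.052  0.0747 0.0792]
all>30mm 716
  med [0.563  0.3096 0.0708] rect [567.9 314.8] [66.8 40. ] 4.5 z [0.0329 0.0708 0.079 ]
blue 721
  med [ 0.61   -0.1653  0.0205] rect [ 618.6 -158. ] [119.4 184.7] 0.0 z [0.0158 0.0205 0.0248]
orange [392.9 161. ] 80
  med [ 0.6636 -0.1977  0.0194] rect [ 666.2 -199.4] [21.2 26.7] 84.0 z [0.0012 0.0194 0.0235]
orange [394.4 198.8] 75
  med [ 0.5789 -0.1973  0.0203] rect [ 579.8 -200.9] [18.6 26.4] 13.5 z [0.0041 0.0203 0.0242]
plate 4741
  med [ 0.6193 -0.083   0.0061] rect [ 628.9 -109.2] [297.8 150.5] 85.5 z [0.0032 0.0061 0.0102]
scene [[0.479, 0.693, -0.539, 1.21], [0.878, -0.38, 0.291, -0.278], [-0.003, -0.612, -0.791, 1.041], [0.0, 0.0, 0.0, 1.0]]
yellow foot 289
  med [0.597  0.293  0.0069] rect [550.5 314.5] [ 80.  137.9] 84.1 z [-0.001   0.0069  0.0116]
yellow top 357
  med [0.5734 0.3071 0.0715] rect [570.3 311.8] [64.5 35.5] 3.0 z [0.0518 0.0715 0.0784]
all>30mm 559
  med [0.5787 0.3036 0.0628] rect [570.6 312.5] [69.1 41.4] 4.4 z [0.0312 0.0628 0.0781]
blue 403
  med [ 0.6553 -0.1653  0.0206] rect [ 630.7 -163.2] [118.5 181.3] 5.1 z [0.0167 0.0206 0.0246]
orange [183.1 279.4] 55
  med [ 0.5811 -0.2002  0.0203] rect [ 578.2 -200. ] [18.1 24.7] 86.7 z [0.0066 0.0203 0.0232]
orange [197.6 308.3] 57
  med [ 0.6655 -0.1996  0.0205] rect [ 661.8 -198.4] [15.7 27.3] 67.2 z [0.0088 0.0205 0.0234]
plate 3825
  med [ 0.6228 -0.0938  0.0059] rect [ 607.7 -105.9] [305.3 227.2] 74.6 z [0.0032 0.0059 0.0104]
```

Run:
```python
from h import *
im,d,cal=pickle.load(open('o.pkl','rb'))['top']
a=cv2.resize(im[165:240,100:250],None,fx=5,fy=5,interpolation=cv2.INTER_CUBIC)
b=cv2.resize(im[140:225,275:430],None,fx=5,fy=5,interpolation=cv2.INTER_CUBIC)
cv2.imwrite('pics/ya.png',a);cv2.imwrite('pics/rb.png',b)
```

```text
(no output)
```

View pics/ya.png

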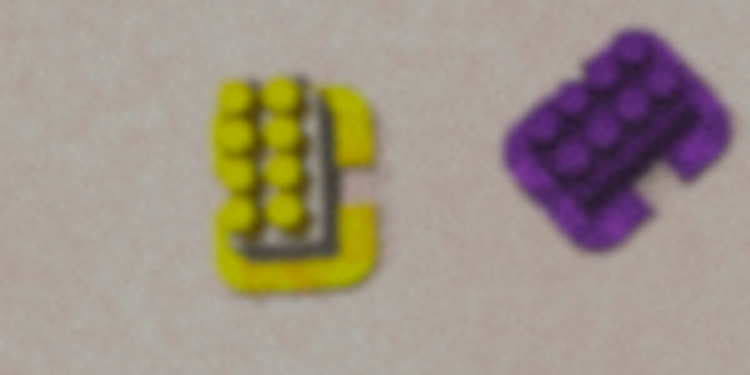

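View pics/rb.png

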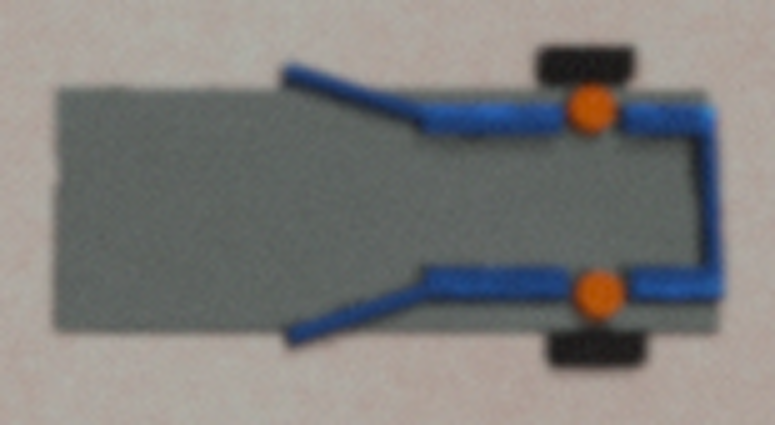

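Run:
```python
from h import *
o=pickle.load(open('o.pkl','rb'))
def onplane(uv,cal,z):
    K=cal['camera_matrix'];T=cal['world_from_camera']
    r=np.c_[(uv[:,0]-K[0,2])/K[0,0],(uv[:,1]-K[1,2])/K[1,1],np.ones(len(uv))]@T[:3,:3].T
    s=(z-T[2,3])/r[:,2]; return T[:3,3]+r*s[:,None]
for c in ['top','scene']:
    im,d,cal=o[c]; W=cloud(d,cal); hsv=cv2.cvtColor(im,cv2.COLOR_BGR2HSV); H,S,V=[hsv[...,i].astype(int) for i in range(3)]
    r2=np.zeros(d.shape,bool)
    if c=='top': r2[145:218,275:425]=1
    else: r2[235:330,155:295]=1
    v,u=np.nonzero(r2&(H>100)&(H<125)&(S>130))
    P=onplane(np.c_[u,v].astype(float),cal,0.021)
    sel=(P[:,1]>-.245)&(P[:,1]<-.14)
    for side in (1,-1):
        m=sel&((P[:,0]-.622)*side>.02)&(P[:,1]>-.235)&(P[:,1]<-.135)
        # centroid per y bin
        l=np.polyfit(P[m,1],P[m,0],1); print(c,side,m.sum(),'angle',np.degrees(np.arctan(l[0])).round(2),'x at -.2',np.polyval(l,-.2).round(4), 'x at -.15',np.polyval(l,-.15).round(4))
    m=(P[:,1]<-.235); print('stop y',P[m,1].mean(),P[m,1].min())
    G=r2&(S<60)&(V<150)&(V>60); v,u=np.nonzero(G); Q=onplane(np.c_[u,v].astype(float),cal,0.006)
    e=Q[(Q[:,1]<0.0)&(Q[:,1]>-.06)]
    ys=np.linspace(-.05,0.0,11)
    mid=[(np.percentile(k[:,0],1),np.percentile(k[:,0],99)) for a in ys for k in [Q[abs(Q[:,1]-a)<.004]] if len(k)>5]
    print(np.round(mid,4)[::3].tolist(), 'entry edge y',np.percentile(Q[:,1],99.5))
    ly=np.polyfit(ys[:len(mid)],np.mean(mid,1),1); print('plate mid angle',np.degrees(np.arctan(ly[0])),np.polyval(ly,-.02))
    # yellow block
    roi=np.zeros(d.shape,bool)
    if c=='top': roi[170:235,135:185]=1
    else: roi[165:215,340:390]=1
    p=W[roi&(W[...,2]>.066)&(W[...,2]<.09)]; print('tops',p.mean(0).round(4),cv2.minAreaRect((p[:,:2]*1000).astype(np.float32)))
    Y=roi&(H>20)&(H<38)&(S>110); v,u=np.nonzero(Y);F=onplane(np.c_[u,v].astype(float),cal,0.008);
    print('foot proj',cv2.minAreaRect((F[:,:2]*1000).astype(np.float32)))
```

```text
top 1 182 angle -0.67 x at -.2 0.6579 x at -.15 0.6573
top -1 184 angle -0.64 x at -.2 0.5837 x at -.15 0.5832
stop y -0.24442123594067802 -0.24992145786521086
[[0.5642, 0.6755], [0.5641, 0.6753], [0.5639, 0.6752], [0.5637, 0.675]] entry edge y 0.03836592425175876
plate mid angle -0.6451724260434961 0.6195366479489557
tops [0.5672 0.3146 0.075 ] ((567.6506958007812, 315.2653503417969), (64.16317749023438, 34.35649108886719), 5.784278392791748)
foot proj ((570.3692626953125, 314.2838439941406), (96.80036163330078, 70.50093078613281), 5.310829162597656)
scene 1 136 angle -0.4 x at -.2 0.6593 x at -.15 0.6589
scene -1 98 angle 0.13 x at -.2 0.5854 x at -.15 0.5855
stop y -0.2447153921598303 -0.2523480408823456
[[0.5678, 0.679], [0.5673, 0.6799], [0.5676, 0.6784], [0.567, 0.6793]] entry edge y 0.03368851859556066
plate mid angle -0.4105677529743083 0.6230975115147677
tops [0.5713 0.312  0.0732] ((570.34619140625, 312.3377685546875), (63.928951263427734, 36.308197021484375), 4.961953163146973)
foot proj ((555.1741943359375, 323.01220703125), (123.89328002929688, 99.61621856689453), 4.033103942871094)
```

```bash
cat >> h.py <<'E'
def plan(p,ang):
    from rig import env
    from scipy.spatial.transform import Rotation as R
    s=env.observe(); Rt=s['tool_rot']; a=np.radians(ang)
    y=np.array([np.cos(a),np.sin(a),0]); z=np.array([0,0,-1.]); T=np.c_[np.cross(y,z),y,z]
    sh=Rt.T@(np.array(p)-s['position'])/.3; tr=np.degrees(R.from_matrix(Rt.T@T).as_rotvec())/45
    print('t',s['time_s'],'shift',sh.round(4),'turn',tr.round(4),'F',s['ft_force'].round(1),'w',s['grip_width'])
E
python3 -c "
from h import plan
plan([.40,.40,.2],94.6);plan([.569,.3135,.2],94.6)"
```

```text
t 0.5 shift [-0.7768 -0.115   0.1609] turn [-1.000e-04 -1.000e-04 -5.616e-01] F [1.1 0.8 0.5] w 0.08549169437672446
t 0.5 shift [-1.4056 -0.1859  0.1609] turn [-1.000e-04 -1.000e-04 -5.616e-01] F [1.1 0.8 0.5] w 0.08549169437672446
```

step_arm(steps=[1,-0.777,-0.115,0.161,0,0,-0.5616,1,-0.777,-0.115,0.161,0,0,-0.5616,1,-0.777,-0.115,0.161,0,0,-0.5616,1,-0.777,-0.115,0.161,0,0,-0.5616,1,-0.777,-0.115,0.161,0,0,-0.5616,1,-0.777,-0.115,0.161,0,0,-0.5616,1,-0.777,-0.115,0.161,0,0,-0.5616])

```text
time_s: 1.2
position: [0.4008, 0.3994, 0.1996]
tool_rot: [[-0.997, -0.078, -0.001], [-0.078, 0.997, -0.0], [0.001, -0.0, -1.0]]
ft_force: [-0.3, -1.2, -0.1]
grip_width: 0.0854
```

```bash
python3 -c "
from h import plan
plan([.569,.3135,.2],94.6)"
```

```text
t 1.2 shift [-0.5367 -0.329  -0.0018] turn [-0.0004 -0.0012 -0.0029] F [-0.3 -1.2 -0.1] w 0.0853845666450057
```

step_arm(steps=[1,-0.537,-0.329,0,0,0,-0.002,1,-0.537,-0.329,0,0,0,-0.002,1,-0.537,-0.329,0,0,0,-0.002,1,-0.537,-0.329,0,0,0,-0.002,1,-0.537,-0.329,0,0,0,-0.002,1,-0.537,-0.329,0,0,0,-0.002])

```text
time_s: 1.8
position: [0.5679, 0.3154, 0.2001]
tool_rot: [[-0.997, -0.082, -0.0], [-0.082, 0.997, 0.0], [0.0, 0.0, -1.0]]
ft_force: [0.7, 0.3, 0.0]
grip_width: 0.0858
```

Run:
```python
from h import *
from rig import env,imaging
plan([.569,.3135,.043],94.6)
cal=imaging.get_calibration('wrist')
im,d=imaging.get_image('wrist'); cv2.imwrite('pics/w1.png',im); pickle.dump((im,d,cal),open('w1.pkl','wb'))
W=cloud(d,cal); m=(W[...,2]>.03)&(W[...,2]<.09)&(abs(W[...,0]-.569)<.06)&(abs(W[...,1]-.3135)<.05)
p=W[m]; print(len(p),cv2.minAreaRect((p[:,:2]*1000).astype(np.float32)))
m=(W[...,2]>.068)&m
p=W[m]; print(len(p),p.mean(0),cv2.minAreaRect((p[:,:2]*1000).astype(np.float32)))
```

```text
t 1.8 shift [-0.0032 -0.0068  0.5236] turn [ 0.0005 -0.0004  0.0027] F [0.7 0.3 0. ] w 0.08581880295719421
4429 ((567.87255859375, 314.792236328125), (65.29067993164062, 40.0225944519043), 4.6364569664001465)
2894 [0.56687055 0.31478058 0.07592999] ((568.1281127929688, 314.79754638671875), (63.834964752197266, 34.26370620727539), 4.977181911468506)
```

View pics/w1.png

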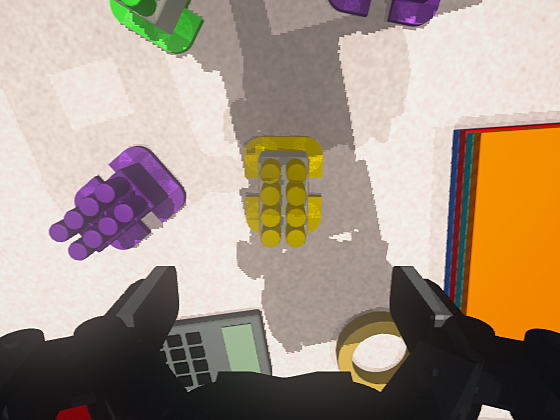

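The wrist view shows the yellow block centred at about (284,200), clear of the purple cassette at (120,205). It measures (0.568, 0.3147) with a yaw of 4.7°, which matches the other cameras. I'll descend and grip.

step_arm(steps=[1,0,-0.002,0.15,0,0,0,1,0,-0.002,0.3,0,0,0,1,0,-0.002,0.42,0,0,0,1,0,-0.002,0.5235,0,0,0,1,0,-0.002,0.5235,0,0,0,1,0,-0.002,0.5235,0,0,0,0.3,0,-0.002,0.5235,0,0,0,0.3,0,-0.002,0.5235,0,0,0,0.3,0,-0.002,0.5235,0,0,0,0.3,0,-0.002,0.5235,0,0,0], grip_force=40)

```text
time_s: 2.85
position: [0.5691, 0.3142, 0.0443]
tool_rot: [[-0.997, -0.082, 0.002], [-0.082, 0.997, 0.001], [-0.002, 0.001, -1.0]]
ft_force: [-0.6, 0.5, 7.5]
grip_width: 0.0392
```

step_arm(steps=[0.3,0,0,0,0,0,0,0.3,0,0,0,0,0,0,0.3,0,0,0,0,0,0,0.3,0,0,0,0,0,0,0.3,0,0,0,0,0,0])

```text
time_s: 3.35
position: [0.5691, 0.3142, 0.0443]
tool_rot: [[-0.997, -0.082, 0.002], [-0.082, 0.997, 0.001], [-0.002, 0.001, -1.0]]
ft_force: [-1.6, -0.1, 7.6]
grip_width: 0.0396
```

step_arm(steps=[0.3,0,0,-0.1,0,0,0,0.3,0,0,-0.2,0,0,0,0.3,0,0,-0.3,0,0,0,0.3,0,0,-0.42,0,0,0,0.3,0,0,-0.42,0,0,0,0.3,0,0,-0.42,0,0,0])

```text
time_s: 3.95
position: [0.5684, 0.3138, 0.1689]
tool_rot: [[-0.997, -0.082, 0.0], [-0.082, 0.997, 0.0], [-0.0, 0.0, -1.0]]
ft_force: [-0.4, -0.1, -3.3]
grip_width: 0.0395
```

```bash
python3 -c "
from h import plan
plan([.60,.14,.17],48);plan([.621,-.0185,.17],0.5)"
```

```text
t 3.95 shift [-0.0575 -0.5861 -0.0036] turn [1.0000e-04 1.0000e-04 1.0374e+00] F [-0.4 -0.1 -3.3] w 0.03954024731204289
t 3.95 shift [-0.0842 -1.1184 -0.0036] turn [2.000e-04 1.000e-04 2.093e+00] F [-0.4 -0.1 -3.3] w 0.03954024731204289
```

step_arm(steps=[0.3,-0.01,-0.1,0,0,0,0.17,0.3,-0.02,-0.2,0,0,0,0.34,0.3,-0.03,-0.3,0,0,0,0.5,0.3,-0.04,-0.4,0,0,0,0.67,0.3,-0.05,-0.5,0,0,0,0.83,0.3,-0.0575,-0.586,0,0,0,1,0.3,-0.0575,-0.586,0,0,0,1])

```text
time_s: 4.65
position: [0.6001, 0.1371, 0.1669]
tool_rot: [[-0.758, 0.652, -0.004], [0.652, 0.758, -0.001], [0.002, -0.003, -1.0]]
ft_force: [-0.2, -0.0, -2.2]
grip_width: 0.0395
```

```bash
python3 -c "
from h import plan
plan([.621,-.0185,.12],0.5)"
```

```text
t 4.65 shift [-0.3914 -0.3475  0.1566] turn [-4.8000e-03 -9.0000e-04  1.0848e+00] F [-0.2 -0.  -2.2] w 0.03954166596868541
```

step_arm(steps=[0.3,-0.07,-0.06,0,0,0,0.17,0.3,-0.14,-0.12,0,0,0,0.34,0.3,-0.21,-0.18,0,0,0,0.5,0.3,-0.28,-0.25,0,0,0,0.67,0.3,-0.35,-0.31,0.05,0,0,0.83,0.3,-0.391,-0.347,0.1,0,0,1,0.3,-0.391,-0.347,0.156,0,0,1,0.3,-0.391,-0.347,0.156,0,0,1])

```text
time_s: 5.45
position: [0.6206, -0.0147, 0.1186]
tool_rot: [[-0.083, 0.997, -0.007], [0.997, 0.083, 0.002], [0.002, -0.007, -1.0]]
ft_force: [-0.7, 0.1, -1.8]
grip_width: 0.0397
```

Run:
```python
from h import *
from rig import env,imaging
plan([.621,-.0185,.10],0.5)
for c in ['wrist','top','scene']:
    cal=imaging.get_calibration(c); im,d=imaging.get_image(c); cv2.imwrite(f'pics/{c}2.png',im); pickle.dump((im,d,cal),open(c+'2.pkl','wb'))
```

```text
t 5.45 shift [-0.013   0.0006  0.0618] turn [-0.0089 -0.0027  0.0945] F [-0.7  0.1 -1.8] w 0.03965285932001368
```

View pics/wrist2.png

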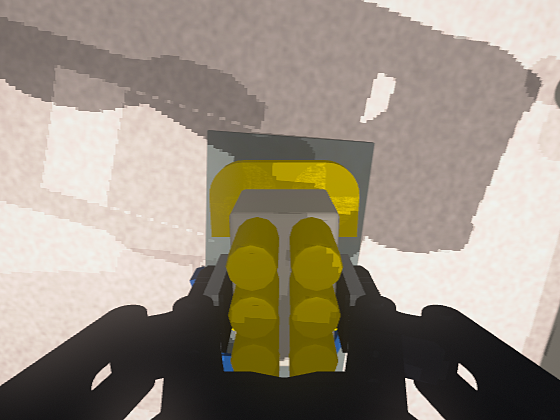

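View pics/scene2.png

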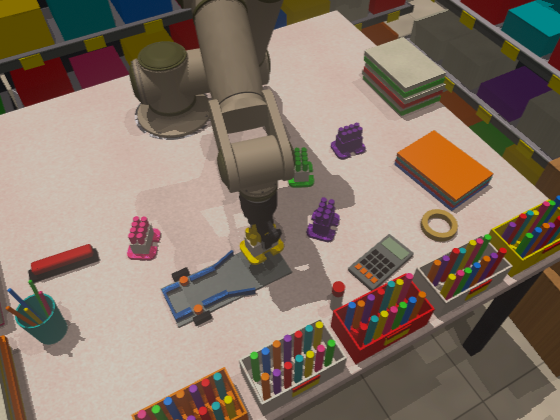

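The wrist view shows the foot held upright over the plate, with the plate's end edge running from (207,131) to (374,143). I'll finish the turn and lower it closer.

step_arm(steps=[0.3,-0.013,0.001,0.07,-0.009,-0.003,0.0945,0.3,-0.013,0.001,0.14,-0.009,-0.003,0.0945,0.3,-0.013,0.001,0.17,-0.009,-0.003,0.0945,0.3,-0.013,0.001,0.17,-0.009,-0.003,0.0945,0.3,-0.013,0.001,0.17,-0.009,-0.003,0.0945])

```text
time_s: 6.1
position: [0.6235, -0.0188, 0.0723]
tool_rot: [[-0.008, 1.0, 0.009], [1.0, 0.008, -0.002], [-0.002, 0.009, -1.0]]
ft_force: [0.1, -1.0, -2.9]
grip_width: 0.0397
```

Run:
```python
from h import *
from rig import env,imaging
plan([.621,-.0185,.052],0.5)
for c in ['wrist','top']:
    cal=imaging.get_calibration(c); im,d=imaging.get_image(c); cv2.imwrite(f'pics/{c}3.png',im); pickle.dump((im,d,cal),open(c+'3.pkl','wb'))
    W=cloud(d,cal); hsv=cv2.cvtColor(im,cv2.COLOR_BGR2HSV);H,S,V=[hsv[...,i].astype(int) for i in range(3)]
    near=(abs(W[...,0]-.62)<.09)&(abs(W[...,1]+.02)<.1)
    Y=near&(H>20)&(H<38)&(S>120)&(W[...,2]<.04)&(W[...,2]>.005); p=W[Y]; print(c,'foot',len(p),np.median(p,0).round(4), np.percentile(p,[1,99],0).round(4).tolist())
    G=near&(S<60)&(W[...,2]<.010)&(W[...,2]>.0035); p=W[G]; print('plate',len(p),np.median(p,0).round(4))
    for y0 in np.arange(-.04,.04,.01):
        for n,M in(('f',Y),('p',G)):
            q=W[M&(abs(W[...,1]-y0)<.005)]
            if len(q)>20: print(n,round(y0,2),np.percentile(q[:,0],[1,99]).round(4),np.percentile(q[:,0],[1,99]).mean().round(4))
```

```text
t 6.1 shift [ 0.0012 -0.0088  0.0674] turn [ 0.0111  0.0031 -0.0004] F [ 0.1 -1.  -2.9] w 0.0397391543684071
wrist foot 5969 [0.6233 0.0173 0.0366] [[0.589, -0.0084, 0.0297], [0.6578, 0.0271, 0.0381]]
plate 12607 [0.6033 0.0173 0.0067]
p -0.04 [0.5654 0.675 ] 0.6202
p -0.03 [0.5655 0.6748] 0.6202
p -0.02 [0.5654 0.6746] 0.62
f -0.01 [0.5889 0.6652] 0.627
p -0.01 [0.5653 0.6746] 0.6199
f 0.0 [0.5886 0.6583] 0.6234
p 0.0 [0.5651 0.6747] 0.6199
f 0.01 [0.5885 0.6579] 0.6232
p 0.01 [0.565  0.6745] 0.6198
f 0.02 [0.5911 0.6554] 0.6232
p 0.02 [0.5653 0.6741] 0.6197
f 0.03 [0.5984 0.6483] 0.6234
p 0.03 [0.5657 0.6734] 0.6196
  return _methods._mean(a, axis=axis, dtype=dtype,
  ret = um.true_divide(
Traceback (most recent call last):
IndexError: index -1 is out of bounds for axis 0 with size 0
```

View pics/wrist3.png

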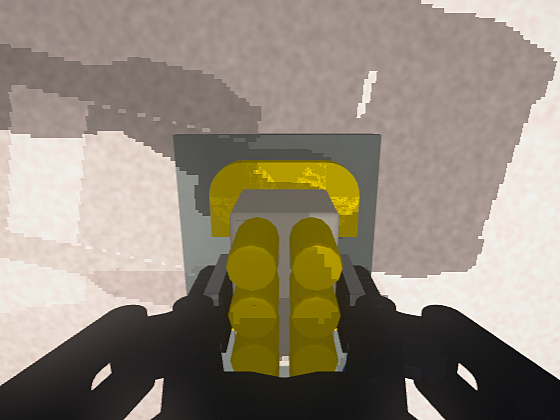

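View pics/top3.png

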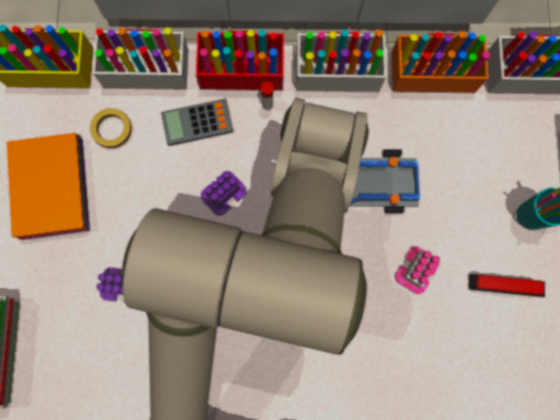

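step_arm(steps=[0.3,0.001,-0.011,0.02,0.01,0.003,0,0.3,0.001,-0.011,0.04,0.01,0.003,0,0.3,0.001,-0.011,0.06,0.01,0.003,0,0.3,0.001,-0.011,0.069,0.01,0.003,0,0.3,0.001,-0.011,0.069,0.01,0.003,0,0.3,0.001,-0.011,0.069,0.01,0.003,0])

```text
time_s: 6.8
position: [0.6198, -0.0188, 0.0504]
tool_rot: [[-0.008, 1.0, -0.001], [1.0, 0.008, 0.0], [0.0, -0.001, -1.0]]
ft_force: [-0.2, -0.5, -1.8]
grip_width: 0.0395
```

Run:
```python
from h import *
from rig import env,imaging
plan([.6202,-.0185,.0515],0.5)
c='wrist'
cal=imaging.get_calibration(c); im,d=imaging.get_image(c)
W=cloud(d,cal); hsv=cv2.cvtColor(im,cv2.COLOR_BGR2HSV);H,S,V=[hsv[...,i].astype(int) for i in range(3)]
near=(abs(W[...,0]-.62)<.09)&(abs(W[...,1]+.02)<.1)
Y=near&(H>20)&(H<38)&(S>120)&(W[...,2]<.02)&(W[...,2]>.005)
G=near&(S<60)&(W[...,2]<.010)&(W[...,2]>.0035)
print('foot',np.median(W[Y],0),'plate z',np.median(W[G],0))
for y0 in np.arange(-.01,.04,.01):
    for n,M in(('f',Y),('p',G)):
        q=W[M&(abs(W[...,1]-y0)<.005)]
        if len(q)>20: print(n,round(y0,2),np.percentile(q[:,0],[1,99]).round(4),np.percentile(q[:,0],[1,99]).mean().round(4))
```

```text
t 6.8 shift [ 0.0009  0.0014 -0.0038] turn [-0.0009 -0.0003 -0.0013] F [-0.2 -0.5 -1.8] w 0.03946225069521508
foot [0.61932614 0.01732608 0.01478416] plate z [0.62251645 0.01303586 0.00667462]
f -0.01 [0.5845 0.6562] 0.6204
p -0.01 [0.5655 0.6746] 0.62
f 0.0 [0.5845 0.6559] 0.6202
p 0.0 [0.5653 0.6745] 0.6199
f 0.01 [0.5846 0.6539] 0.6192
p 0.01 [0.5652 0.6744] 0.6198
f 0.02 [0.5871 0.6516] 0.6193
p 0.02 [0.5651 0.6743] 0.6197
f 0.03 [0.5942 0.6443] 0.6193
p 0.03 [0.5655 0.6736] 0.6196
```

step_arm(steps=[0.3,0,0.001,0.003,0,0,0,0.3,0,0.001,0.004,0,0,0,0.3,0,0.001,0.004,0,0,0])

```text
time_s: 7.15
position: [0.6203, -0.0188, 0.0502]
tool_rot: [[-0.008, 1.0, 0.0], [1.0, 0.008, -0.0], [-0.0, 0.0, -1.0]]
ft_force: [-2.1, -0.3, 7.6]
grip_width: 0.0399
```

step_arm(steps=[0.3,0,0,-0.0055,0,0,0,0.3,-0.03,0,-0.0055,0,0,0,0.3,-0.07,0,-0.0055,0,0,0,0.3,-0.11,0,-0.0055,0,0,0,0.3,-0.15,0,-0.0055,0,0,0,0.3,-0.18,0,-0.0055,0,0,0,0.3,-0.18,0,-0.0055,0,0,0])

```text
time_s: 7.85
position: [0.6205, -0.0744, 0.0508]
tool_rot: [[-0.006, 1.0, -0.001], [1.0, 0.006, 0.0], [0.0, -0.001, -1.0]]
ft_force: [-0.6, -1.0, -1.8]
grip_width: 0.0399
```

Run:
```python
from h import *
from rig import env,imaging
plan([.6207,-.0725,.051],0.5)
c='wrist'
cal=imaging.get_calibration(c); im,d=imaging.get_image(c);cv2.imwrite('pics/w5.png',im)
W=cloud(d,cal); hsv=cv2.cvtColor(im,cv2.COLOR_BGR2HSV);H,S,V=[hsv[...,i].astype(int) for i in range(3)]
near=(abs(W[...,0]-.62)<.09)&(abs(W[...,1]+.05)<.1)
Y=near&(H>20)&(H<38)&(S>120)&(W[...,2]<.02)&(W[...,2]>.005)
G=near&(S<60)&(W[...,2]<.010)&(W[...,2]>.0035)
print('foot',np.median(W[Y],0),'plate z',np.median(W[G],0))
for y0 in np.arange(-.07,.04,.01):
    for n,M in(('f',Y),('p',G)):
        q=W[M&(abs(W[...,1]-y0)<.005)]
        if len(q)>20: print(n,round(y0,2),np.percentile(q[:,0],[1,99]).round(4),np.percentile(q[:,0],[1,99]).mean().round(4))
```

```text
t 7.85 shift [ 0.0063  0.0007 -0.0006] turn [-0.0007 -0.0001 -0.0037] F [-0.6 -1.  -1.8] w 0.03987204578261192
foot [ 0.62008327 -0.03826842  0.01523815] plate z [ 0.62034073 -0.00147327  0.00668581]
p -0.07 [0.5648 0.6745] 0.6197
f -0.06 [0.5852 0.655 ] 0.6201
p -0.06 [0.5627 0.675 ] 0.6189
f -0.05 [0.5852 0.6558] 0.6205
p -0.05 [0.5658 0.675 ] 0.6204
f -0.04 [0.586 0.654] 0.62
p -0.04 [0.5657 0.6749] 0.6203
f -0.03 [0.591  0.6491] 0.6201
p -0.03 [0.5659 0.6746] 0.6203
p -0.02 [0.5663 0.674 ] 0.6202
p -0.01 [0.5662 0.6739] 0.62
p 0.0 [0.566  0.6738] 0.6199
p 0.01 [0.566  0.6736] 0.6198
p 0.02 [0.5658 0.6736] 0.6197
p 0.03 [0.5657 0.6735] 0.6196
p 0.04 [0.566  0.6737] 0.6199
```

View pics/w5.png

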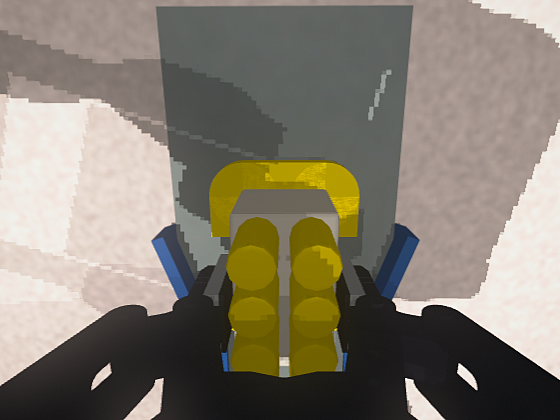

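The wrist view shows the foot (around (284,190)) centred between the blue guide walls at (175,260) and (395,260). Sideways error against the plate centre is about 0.3 mm. I'll continue the slide and watch the force.

step_arm(steps=[0.3,-0.03,0.001,0,0,0,0,0.3,-0.06,0.001,0,0,0,0,0.3,-0.09,0.001,0,0,0,0,0.3,-0.12,0.001,0,0,0,0,0.3,-0.15,0.001,0,0,0,0,0.3,-0.15,0.001,0,0,0,0])

```text
time_s: 8.5
position: [0.6212, -0.1192, 0.0509]
tool_rot: [[-0.006, 1.0, -0.0], [1.0, 0.006, -0.0], [-0.0, -0.0, -1.0]]
ft_force: [-0.9, 0.2, -2.4]
grip_width: 0.04
```

step_arm(steps=[0.3,-0.03,0.0,0,0,0,0,0.3,-0.06,0.0,0,0,0,0,0.3,-0.09,0.0,0,0,0,0,0.3,-0.12,0.0,0,0,0,0,0.3,-0.12,0.0,0,0,0,0])

```text
time_s: 9.0
position: [0.6214, -0.1552, 0.0509]
tool_rot: [[-0.006, 1.0, -0.0], [1.0, 0.006, -0.0], [-0.0, -0.0, -1.0]]
ft_force: [-0.4, 0.5, -2.5]
grip_width: 0.0399
```

step_arm(steps=[0.3,-0.02,0.0,0,0,0,0,0.3,-0.04,0.0,0,0,0,0,0.3,-0.06,0.0,0,0,0,0,0.3,-0.08,0.0,0,0,0,0,0.3,-0.08,0.0,0,0,0,0])

```text
time_s: 9.5
position: [0.6216, -0.1789, 0.0509]
tool_rot: [[-0.007, 1.0, -0.0], [1.0, 0.007, -0.001], [-0.001, -0.0, -1.0]]
ft_force: [1.0, -1.5, -2.4]
grip_width: 0.0395
```

step_arm(steps=[0.3,-0.02,0.0,0,0,0,0,0.3,-0.04,0.0,0,0,0,0,0.3,-0.055,0.0,0,0,0,0,0.3,-0.065,0.0,0,0,0,0,0.3,-0.065,0.0,0,0,0,0])

```text
time_s: 10.0
position: [0.6216, -0.1979, 0.0508]
tool_rot: [[-0.007, 1.0, -0.001], [1.0, 0.007, -0.0], [-0.0, -0.001, -1.0]]
ft_force: [0.3, -0.1, -2.5]
grip_width: 0.0395
```

Run:
```python
from h import *
from rig import env,imaging
plan([.6207,-.199,.051],0.5)
for c in ['wrist','scene','top']:
    cal=imaging.get_calibration(c); im,d=imaging.get_image(c);cv2.imwrite(f'pics/{c}6.png',im)
    if c=='scene': cv2.imwrite('pics/scene6c.png',cv2.resize(im[210:335,140:300],None,fx=4,fy=4,interpolation=cv2.INTER_CUBIC))
```

```text
t 10.0 shift [-0.0036 -0.0031 -0.0005] turn [-0.001   0.     -0.0022] F [ 0.3 -0.1 -2.5] w 0.03947676573006286
```

View pics/wrist6.png

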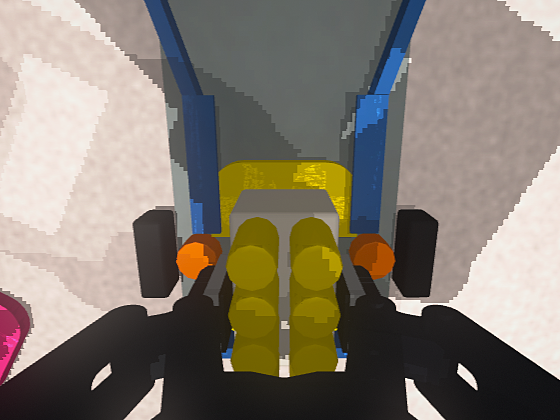

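View pics/scene6c.png

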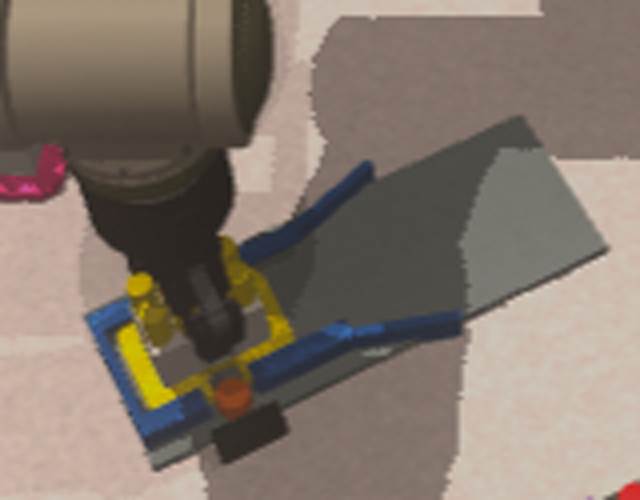

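The foot is under the lips. The rollers at (197,258) and (372,257) sit level with the notch, and the force is near zero. I'll push slightly further to feel the rollers and stop.

step_arm(steps=[0.3,-0.004,0.0,0,0,0,0,0.3,-0.004,0.0,0,0,0,0])

```text
time_s: 10.35
position: [0.6217, -0.1984, 0.0509]
tool_rot: [[-0.008, 1.0, -0.001], [1.0, 0.008, 0.0], [0.0, -0.001, -1.0]]
ft_force: [0.5, 0.1, -2.1]
grip_width: 0.0394
```

step_arm(steps=[0.3,-0.004,0.0,0,0,0,0,0.3,-0.004,0.0,0,0,0,0])

```text
time_s: 10.55
position: [0.6217, -0.1997, 0.0508]
tool_rot: [[-0.008, 1.0, -0.001], [1.0, 0.008, 0.0], [0.0, -0.001, -1.0]]
ft_force: [0.3, -0.9, -2.5]
grip_width: 0.0395
```

Run:
```python
from h import *
from rig import env,imaging
plan([.6207,-.199,.051],0.5)
cal=imaging.get_calibration('wrist'); im,d=imaging.get_image('wrist')
W=cloud(d,cal); hsv=cv2.cvtColor(im,cv2.COLOR_BGR2HSV);H,S,V=[hsv[...,i].astype(int) for i in range(3)]
Y=(H>20)&(H<38)&(S>120)&(W[...,2]<.02)&(W[...,2]>.005)&(abs(W[...,0]-.62)<.02);p=W[Y]
print('foot z',np.median(p[:,2]),'trail y',np.percentile(p[:,1],[90,99,99.8]))
O=(H>3)&(H<18)&(S>140)&(W[...,2]>.018)&(W[...,2]<.03)
n,l,st,ce=cv2.connectedComponentsWithStats(O.astype(np.uint8))
for i in range(1,n):
    if st[i,4]>100: q=W[l==i];print('roller',st[i,4],np.percentile(q,[1,99],0).round(4).tolist(),np.percentile(q,[1,99],0).mean(0))
B=(H>100)&(H<125)&(S>130)&(W[...,2]<.03)&(W[...,1]<-.225);print('stop',B.sum(),W[B][:,1].max() if B.sum() else '')
```

```text
t 10.55 shift [ 0.0025 -0.0034 -0.0005] turn [-0.0009 -0.0003 -0.0014] F [ 0.3 -0.9 -2.5] w 0.03945188461229897
foot z 0.015249003368289382 trail y [-0.15405937 -0.15364729 -0.15355621]
roller 1238 [[0.571, -0.2068, 0.0183], [0.5894, -0.1887, 0.023]] [ 0.58020217 -0.19772299  0.02065135]
roller 1267 [[0.6542, -0.2061, 0.0184], [0.6727, -0.1877, 0.023]] [ 0.66347181 -0.19691284  0.02072886]
stop 154 -0.2451171644368152
```

step_arm(steps=[0.3,0,0,0.002,0,0,0,0.3,0,0,0.003,0,0,0,0.7,0,0,0.003,0,0,0,0.7,0,0,0.003,0,0,0,0.7,0,0,0.003,0,0,0,0.7,0,0,0.003,0,0,0,0.7,0,0,0.003,0,0,0])

```text
time_s: 11.3
position: [0.6217, -0.1997, 0.05]
tool_rot: [[-0.008, 1.0, -0.001], [1.0, 0.008, 0.0], [0.0, -0.001, -1.0]]
ft_force: [0.9, 0.7, 0.1]
grip_width: 0.0598
```

Run:
```python
from h import *
from rig import env,imaging
plan([.6207,-.199,.2],0.5)
cal=imaging.get_calibration('wrist'); im,d=imaging.get_image('wrist');cv2.imwrite('pics/w7.png',im)
W=cloud(d,cal); hsv=cv2.cvtColor(im,cv2.COLOR_BGR2HSV);H,S,V=[hsv[...,i].astype(int) for i in range(3)]
Y=(H>20)&(H<38)&(S>120)&(W[...,2]<.02)&(W[...,2]>.005)&(abs(W[...,0]-.62)<.02);p=W[Y]
print('foot z',np.median(p[:,2]),'trail y',np.percentile(p[:,1],[90,99,99.8]))
O=(H>3)&(H<18)&(S>140)&(W[...,2]>.018)&(W[...,2]<.03)
n,l,st,ce=cv2.connectedComponentsWithStats(O.astype(np.uint8))
for i in range(1,n):
    if st[i,4]>100: q=W[l==i];print('roller',st[i,4],np.percentile(q,[1,99],0).round(4).tolist())
```

```text
t 11.3 shift [ 0.0024 -0.0037 -0.5001] turn [-0.0008 -0.0003 -0.0015] F [0.9 0.7 0.1] w 0.05975588573653271
foot z 0.014623187777120294 trail y [-0.15396321 -0.15354348 -0.15346948]
roller 906 [[0.5709, -0.203, 0.0184], [0.5895, -0.1885, 0.023]]
roller 923 [[0.6541, -0.2024, 0.0183], [0.6728, -0.1878, 0.0229]]
```

View pics/w7.png

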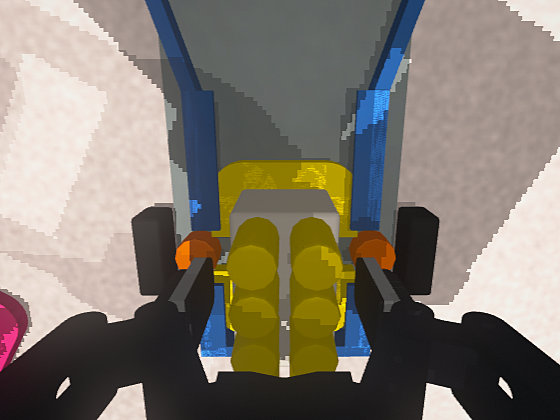

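The fingers (near (193,290) and (377,290)) are clear of the block, and the cassette stands upright between the rollers. I'll retract straight up.

step_arm(steps=[0.7,0,0,-0.05,0,0,0,0.7,0,0,-0.12,0,0,0,0.7,0,0,-0.25,0,0,0,0.7,0,0,-0.4,0,0,0,0.7,0,0,-0.55,0,0,0,0.7,0,0,-0.6,0,0,0,0.7,0,0,-0.6,0,0,0])

```text
time_s: 12.05
position: [0.6225, -0.2, 0.2328]
tool_rot: [[-0.008, 1.0, 0.004], [1.0, 0.008, -0.002], [-0.002, 0.004, -1.0]]
ft_force: [-0.0, 0.7, -1.1]
grip_width: 0.0596
```

step_arm(steps=[0.7,0.3,0,0,0,0,0,0.7,0.3,0,0,0,0,0,0.7,0.3,0,0,0,0,0,0.7,0.3,0,0,0,0,0])

```text
time_s: 12.45
position: [0.6209, -0.109, 0.2285]
tool_rot: [[-0.009, 1.0, -0.003], [1.0, 0.009, 0.001], [0.001, -0.003, -1.0]]
ft_force: [-0.1, -0.1, 0.2]
grip_width: 0.0599
```

Run:
```python
from h import *
from rig import env,imaging
plan([.6207,-.199,.2],0.5)
cal=imaging.get_calibration('wrist'); im,d=imaging.get_image('wrist');cv2.imwrite('pics/w8.png',im)
W=cloud(d,cal); hsv=cv2.cvtColor(im,cv2.COLOR_BGR2HSV);H,S,V=[hsv[...,i].astype(int) for i in range(3)]
Y=(H>20)&(H<38)&(S>120)&(W[...,2]<.025)&(W[...,2]>.005)&(abs(W[...,0]-.62)<.02)&(abs(W[...,1]+.2)<.1);p=W[Y]
print('foot z',np.median(p[:,2]),'y',np.percentile(p[:,1],[.5,99.5]))
O=(H>3)&(H<18)&(S>140)&(W[...,2]>.018)&(W[...,2]<.03)&(abs(W[...,1]+.2)<.1)
n,l,st,ce=cv2.connectedComponentsWithStats(O.astype(np.uint8))
for i in range(1,n):
    if st[i,4]>100: q=W[l==i];print('roller',st[i,4],np.percentile(q,[1,99],0).round(4).tolist())
q=W[(W[...,2]>.076)&(W[...,2]<.09)&(abs(W[...,1]+.2)<.1)&(abs(W[...,0]-.62)<.06)];print('tops',q.mean(0),cv2.minAreaRect((q[:,:2]*1000).astype(np.float32)))
for c in ['top','scene']:
    im,d=imaging.get_image(c);cv2.imwrite(f'pics/{c}8.png',im)
    cr=im[140:225,275:430] if c=='top' else im[210:335,140:300]
    cv2.imwrite(f'pics/{c}8c.png',cv2.resize(cr,None,fx=4,fy=4,interpolation=cv2.INTER_CUBIC))
```

```text
t 12.45 shift [-0.3002 -0.003   0.0948] turn [-0.0038 -0.0011  0.0004] F [-0.1 -0.1  0.2] w 0.05992847205545086
foot z 0.014550703241428542 y [-0.16906971 -0.15323928]
roller 278 [[0.6546, -0.2066, 0.0185], [0.6727, -0.188, 0.0232]]
roller 272 [[0.571, -0.2072, 0.0187], [0.5892, -0.1892, 0.0232]]
roller 623 [[0.8337, -0.2437, 0.0181], [0.9009, -0.2038, 0.0298]]
tops [ 0.6213137  -0.19642546  0.08187618] ((621.3118286132812, -198.31808471679688), (34.17699432373047, 64.43939208984375), 0.47576218843460083)
```

View pics/w8.png

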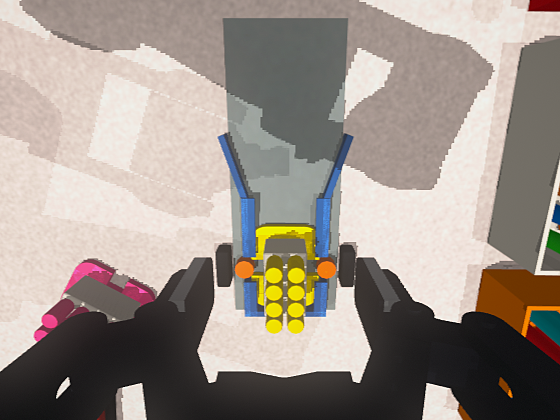

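View pics/scene8c.png

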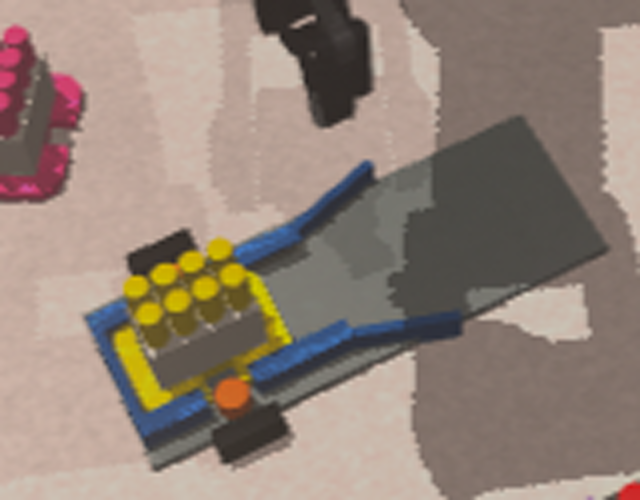

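View pics/top8.png

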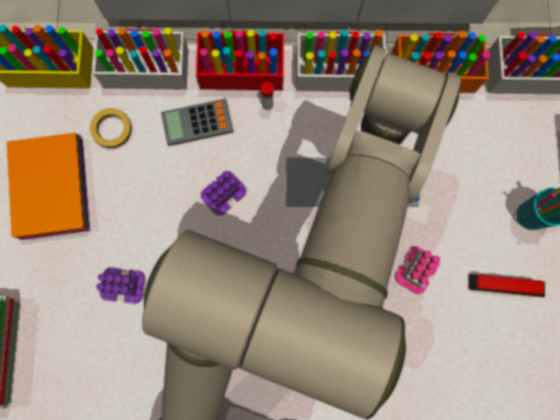

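View pics/scene8.png

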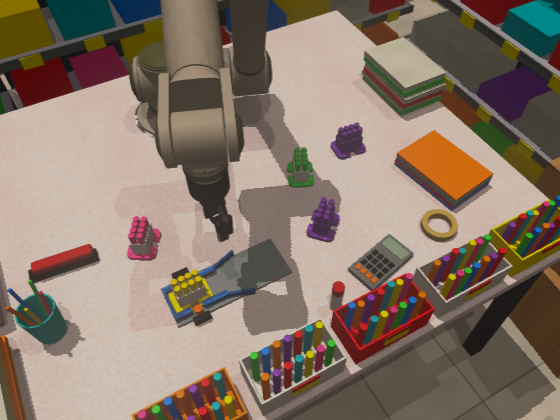

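The scene shows the yellow cassette upright at the rail's end (190,290). Pink (142,238) and green (300,167) stand where they were, and the gripper is clear of everything. I'm handing the job in.

```bash
python3 -c "
from rig import close_job
print(close_job())"
```

```text
the job is handed in; nothing more can be done
None
```

The yellow cassette is fully home in the blue rail, upright and released. I handed the job in at about 12.6 s of the 48 s allowed.

I gripped it across the 40 mm block, carried it over, set it down on the open end of the rail, and slid it under the lips while holding it. Then I let go and lifted the arm clear.

- **Position:** the cassette's centre measured y = -0.198 m and the rollers y = -0.1977 m, so it sits within 1 mm of home, upright with its tops at 82 mm.
- **Rollers:** both sit in the foot's notches at their original spacing. I felt no clear snap in the force readings, so that comes from the pictures and measured positions alone.
- **Forces:** readings at the end of each move stayed below 8 N.
- **Bystanders:** the pink and green cassettes look unmoved. Green was hidden by the arm in the last top view, so I checked it in the scene view only.

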